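Raise a drilled lens out of the drilling vice and hold it up

ROBOT

A 7-joint arm with a two-finger parallel gripper is mounted at the origin on the work surface. World frame = base frame: x ahead of the robot, y to its left, z up, the work surface at z = 0. Lengths are in m, angles in rad, forces in N, time in s.
With the tool pointing down it reaches from about 0.4 to 0.85 m from the base axis. Payload 4.5 kg.
Tool frame: the origin (TCP) lies at the very end of the fingers, on their centre line; the grasp point (between the pads) lies 19 mm behind it (r.pinch_z is the distance from the TCP to the grasp point, in m); z points along the fingers, y is the line along which they close (so a half turn about z gives the same grasp; the last joint's range is limited). The gripper opens to 88 mm and grips with 3 to 60 N. Pads are 18 mm wide; open, the fingers measure 123 mm over their backs; the gripper's body (75 mm by 187 mm) begins 45 mm behind the grasp point.
Start: joints at [-1.242, 0.689, -0.195, 1.565, 0.157, 0.902, -0.215], TCP at [0.182, 0.598, 0.239] pointing down, gripper open.
Joint ranges: [-3.01, 3.01], [-0.46, 2.08], [-1.47, 1.51], [0.13, 2.56], [-1, 4.14], [0.04, 2.09], [-2.66, 2.66]. Speed limits (rad/s): [2.57, 2.57, 3.14, 3.14, 3.14, 3.14, 3.14].

INTERFACE

Orientations are given as a unit quaternion [x, y, z, w].
In Python, from plant import r, cams gives the robot as it stands.
- The arm moves only by the shell command python3 -m pendant 'ROWS' [FORCE]. ROWS is JSON, a list of rows, each a list of 3 entries, a list of its own where there are three numbers: the closure, from -1 (fully open) to 1 (shut), then the shift along the tool's x, y, z in mm, then the turn, a rotation vector about the tool's x, y, z in degrees. A call has 1 to 8 rows; each row shifts and turns the commanded pose from where the row before left it, along the tool's axes as they then stand; what a row does not reach is not made up. A row lasts 1/8 s, in which the tool goes at most 62.5 mm and 10.7 degrees, less where a joint would pass 70% of its speed; a pose out of reach is approached as far as the arm can. A call with a gripper value outside its range is refused whole. The fingers move at their own pace and stop on an object; FORCE is the grip in N (left out, the last holds). Time passes only in rows, so rows that do not move let the fingers close. It gives the time, the measured TCP pose, the force, the opening and the grip force at its end, in the units of the state.
- r.get_state(): the state, without advancing time (a new reading comes with each control period).
- cams.snapshot(name): name is "scene" or "top" or "wrist"; returns a dict with "img" (384x512x3 uint8, red, green, blue), "camera_matrix" (3x3 intrinsics, pixels), "camera_from_world" (4x4, takes a point from world to camera coordinates); the wrist camera has in their place "tool_from_camera" (4x4, takes a point from camera to tool coordinates, whose origin is the TCP and whose axes are the flange's). Camera axes: x right, y up, looking along -z (the intrinsics and any distortion apply to the point x, -y, -z); pixel columns grow to the right and rows downward; lengths in m; the calibration is good to about 2 mm. A picture is of the moment at which its call begins: read the wrist's pose just before it. There is no depth.
- r.finish_job(): hands the job in; it is judged then, once.
The state is a dict: "clock": time; "q": joint angles; "qd": joint speeds; "joint_torque": joint torques, N m; "tool_pos": TCP position; "eef_rot": TCP orientation; "contact_force": force on the tool from outside, world axes, zero at the start; "moment": the same for the moment, N m; "opening": opening from 0.0 (shut) to 1.0 (fully open); "finger_force": force on a finger pad.
Only numpy, scipy, OpenCV 4.12 (cv2) and the standard library are available. Lean on these libraries where they do the work, as an engineer would, in place of code of your own. Each camera call takes 0.05 s, during which the arm holds its last target. There are 200 camera calls.

TASK

The tinted lens in the drilling vice is finished and has to come up out of it. Slide the vice's movable jaw all the way open, then swing the crank lever on the front of the vice up and over until its eccentric has lifted the lens to the highest point (beyond that it sinks again), and keep hold of the lever there so that I can take the lens off: finish while still holding it. Do not touch the lens, and leave everything else lying where it is.

Things in the scene. Friction and masses are not known exactly. Their poses are not given: they have to be found in the camera images.
- vice: Lens drilling vice, bolted down: dark steel base 120 x 220 x 10 mm, aluminium deck 110 x 200 mm with its top 64 mm above the bench, two grey jaws (tops at 84 mm). Origin: centre of the base's underside. x: across the vice, -x its front, where the lever is; x points away from the robot, turned up to 0.3 rad either way. y: along the slide, towards the movable jaw. z up.
- jaw (a joint): How far the movable jaw is open, m: 0 = closed on the lens, end stop at 0.034. It slides along the vice's +y, away from the lens; stiff slide, about 3.5 N, stays where it is left. Closed, its lip lies over the lens edge and keeps the lens from rising. The jaw block covers 60 mm in x and 35 mm in y.
- jaw_knob (a point): Grip point on the movable jaw's pull knob: a plain upright steel post, 20 mm in diameter, standing 36 mm high on top of the jaw (84 to 120 mm above the bench); this point is on its axis, 106 mm above the bench. With the jaw closed it is at x 0, y 47 mm in the vice's frame.
- lever (a joint): Angle of the crank lever on its shaft, rad. 0 = rest: it points to the vice's -y side, 20 degrees above level. Grows as the grip goes up and over to +y. Lens highest at 1.75, the lever then leaning 30 degrees past upright to +y; end stop at 2.3 (lens 2 mm lower). A spring pulls it back to rest from any angle, with 2 N at the grip at rest and 4 N at the highest point.
- handle: Crank lever: steel arm, at its end a black revolving round grip, 20 mm in diameter, 50 mm long, lying along the vice's x and free to spin. Origin: middle of the grip; axes as the vice's at rest. It circles at radius 115 mm about the shaft (along x at y 0, z 34 mm) in the upright plane x = -105 mm; the arm is 33 mm nearer the vice. Origin in the vice's frame, mm: at rest (-105, -108, 73), lens highest (-105, 57, 134).
- lift_top (a point): Middle of the top face of the lift table, a white nylon block 30 x 34 mm between the jaws that carries the lens, driven up by the eccentric: 72 mm above the bench at rest, 87 mm at the highest point. Axes as the vice's.
- lens: Brown tinted oval spectacle lens, 42 mm (vice's x) x 56 mm (y), 5 mm thick, 11 to 20 g, lying loose and flat on the lift table between the jaws, below their tops. Origin: middle of its underside.
- hexkey: Bystander: small dark L-shaped hex key, 70 mm, lying on the vice's deck behind the fixed jaw. Origin in the middle of its long leg.
- screwdriver: Bystander: screwdriver, 150 mm, lying on the bench on the vice's -y side. Origin near its middle.
- frame: Bystander: black folded spectacle frame, 140 mm wide, 45 mm high, standing on the bench behind the vice. Origin: middle of its underside.
- blockpot: Bystander: white plastic pot, 60 mm across, 45 mm high, on the bench behind the vice. Origin: centre of its underside.
- cleaner: Bystander: bottle of lens cleaner, 56 mm across, 150 mm high, off to the right of the robot. Origin: centre of its underside.
- caliper: Bystander: digital caliper, 200 mm, lying to the left of the robot. Origin: middle of its underside.
- lensbox: Bystander: white lens box 85 x 85 x 24 mm, to the right of the robot. Origin: centre of its underside.

How it is judged:
By the outcome, as a careful person would: the job done as asked, in the order asked, and still so for the second after the job is handed in, while the arm keeps its last pose, push and grip.
It also fails if it takes over 48 s, if anything falls off the work surface, if the arm or the gripper's body presses on something with over 40 N, if the wrist force passes 120 N, or if a joint passes its speed limit or range.

## Working session

There is one attempt and no reset: what is moved stays moved. The work goes in short steps, Python scripts to look and compute and a shell command to move; the robot and the scene stay as the last step left them, time stands still between calls to the robot, and variables do not carry over. Pictures are saved under pics/ and viewed, at most 10 in all, crops included, and the job is handed in when it is done.

```bash
mkdir -p pics; ls; python3 - <<'E'
from plant import r,cams
import cv2,numpy as np
s=r.get_state();print(s['clock'],s['tool_pos'],s['eef_rot'],s['opening'],r.pinch_z)
ims=[]
for n in("scene","top"):
    d=cams.snapshot(n);cv2.imwrite(f'pics/{n}0.png',d['img'][:,:,::-1])
    np.savez(f'{n}0.npz',**d);print(n,d['camera_matrix'].round(1).tolist(),d['camera_from_world'].round(3).tolist(),d.keys())
E
```

```text
pics
0.0 [0.18146318 0.59741129 0.23792051] [ 1.46845158e-01  9.89159058e-01 -9.23078461e-04 -7.23927834e-05] 1.0019522019308538 0.0187
scene [[375.8, 0.0, 259.6], [0.0, 375.8, 192.4], [0.0, 0.0, 1.0]] [[-0.401, 0.916, 0.019, 0.236], [-0.694, -0.318, 0.646, 0.317], [0.597, 0.246, 0.763, -1.471], [0.0, 0.0, 0.0, 1.0]] dict_keys(['img', 'camera_matrix', 'camera_from_world'])
top [[488.5, 0.0, 261.9], [0.0, 488.5, 192.3], [0.0, 0.0, 1.0]] [[-0.01, -1.0, -0.003, -0.027], [0.996, -0.01, 0.091, -0.555], [-0.091, -0.002, 0.996, -1.45], [0.0, 0.0, 0.0, 1.0]] dict_keys(['img', 'camera_matrix', 'camera_from_world'])
```

View pics/top0.png

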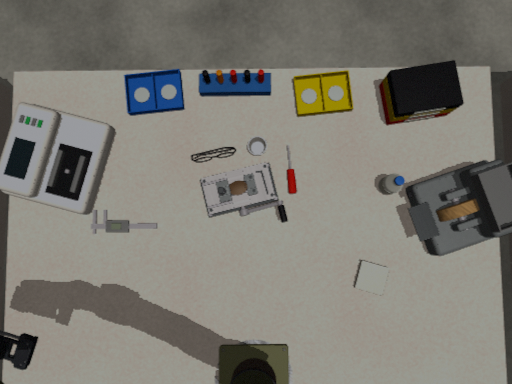

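View pics/scene0.png

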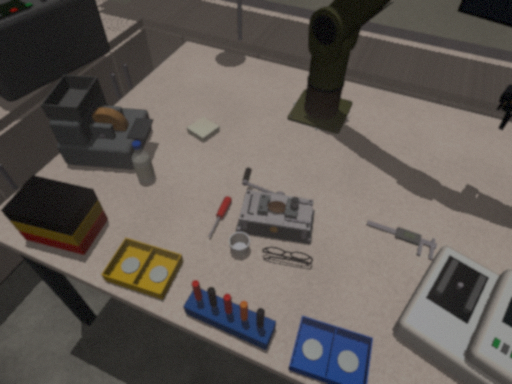

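The top view shows the vice near (240,190), the lever's black grip at (282,213), and the knob side to the left (+y). The scene view agrees. I'll enlarge the vice next.

```bash
cat > h.py <<'E'
import numpy as np,cv2
def ray(d,u,v,z):
    K=d['camera_matrix'];T=d['camera_from_world']
    c=np.array([(u-K[0,2])/K[0,0],-(v-K[1,2])/K[1,1],-1.]);R=T[:3,:3]
    o=-R.T@T[:3,3];w=R.T@c
    return o+w*(z-o[2])/w[2]
def proj(d,p):
    K=d['camera_matrix'];T=d['camera_from_world']
    c=T[:3,:3]@np.asarray(p)+T[:3,3];return K[0,0]*c[0]/-c[2]+K[0,2],K[1,1]*-c[1]/-c[2]+K[1,2]
E
python3 - <<'E'
import numpy as np,cv2
from h import *
d=dict(np.load('top0.npz'));s=dict(np.load('scene0.npz'))
a=cv2.resize(d['img'][155:230,190:300],None,fx=7,fy=7,interpolation=cv2.INTER_CUBIC)
cv2.imwrite('pics/c0.png',a[:,:,::-1])
E
```

```text
(no output)
```

View pics/c0.png

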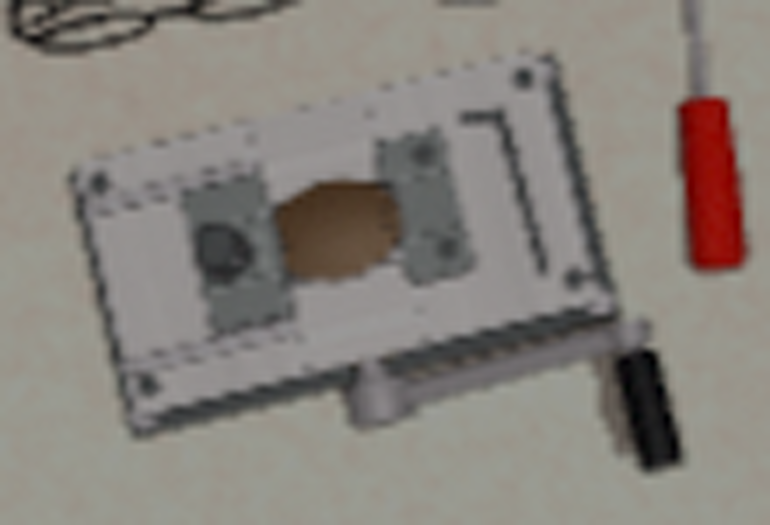

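The crop shows the deck corners at (72,172), (550,58), (615,312) and (135,430), the knob near (222,250), and the grip near (650,408), in crop pixels (7x, offset 190,155).

```bash
python3 - <<'E'
import numpy as np,cv2
from h import *
d=dict(np.load('top0.npz'))
P=lambda x,y,z:ray(d,190+(x+.5)/7-.5,155+(y+.5)/7-.5,z)
C=np.array([P(*c,.064) for c in[(72,172),(550,58),(615,312),(135,430)]])
S=np.array([P(*c,.064) for c in[(99,184),(524,76),(574,277),(148,385)]])
yax=C[0]-C[1]+C[3]-C[2];xax=C[0]-C[3]+C[1]-C[2]
for A in(C,S):print(A.mean(0),np.linalg.norm(A[0]-A[1]),np.linalg.norm(A[0]-A[3]))
print('yaw',np.arctan2(-yax[0],yax[1]),np.arctan2(xax[1],xax[0]))
th=np.arctan2(-yax[0],yax[1]);c=(C.mean(0)+S.mean(0))/2
f=lambda p:c[:2]+np.array([[np.cos(th),-np.sin(th)],[np.sin(th),np.cos(th)]])@p
print('knob',f([0,.047]),P(222,248,.118));print('grip',f([-.105,-.108]),P(650,408,.073));print('hi',f([-.105,.057]))
g=P(650,350,.08)-P(660,468,.08);print('gripdir',np.arctan2(g[1],g[0]))
from plant import r,cams
s=r.get_state();print(s['tool_pos'],s['eef_rot'])
from scipy.spatial.transform import Rotation as R
print(R.from_quat(s['eef_rot']).as_matrix().round(3))
w=cams.snapshot('wrist');print(w['tool_from_camera'].round(3).tolist(),w['camera_matrix'])
E
```

```text
[0.56114482 0.0363372  0.064     ] 0.20715820861502063 0.11212252288124476
[0.56637937 0.03915213 0.064     ] 0.18477660626713538 0.08740525748010868
yaw 0.22874060850380182 0.2381337459947454
knob [0.55310479 0.08352044] [0.55407226 0.08270445 0.118     ]
grip [ 0.48598618 -0.0912511 ] [ 0.48980824 -0.09129737  0.073     ]
hi [0.44857225 0.0694511 ]
gripdir 0.07066970514645718
[0.18147    0.59750033 0.23800215] [ 1.46841460e-01  9.89159706e-01 -8.09934828e-04 -6.92249432e-05]
[[-0.957  0.29  -0.   ]
 [ 0.29   0.957 -0.002]
 [-0.    -0.002 -1.   ]]
[[0.001, 0.946, 0.325, 0.085], [1.0, -0.001, -0.0, 0.0], [0.0, 0.325, -0.946, -0.147], [0.0, 0.0, 0.0, 1.0]] [[268.43866791   0.         248.93936882]
 [  0.         268.43866791 191.86200144]
 [  0.           0.           1.        ]]
```

```bash
python3 -m pendant '[[-1,[-20,-16,0],[0,0,0]],[-1,[-36,-27,0],[0,0,0]],[-1,[-36,-27,0],[0,0,0]],[-1,[-36,-27,0],[0,0,0]],[-1,[-36,-27,0],[0,0,0]],[-1,[-36,-27,0],[0,0,0]],[-1,[-36,-27,0],[0,0,0]],[-1,[-36,-27,0],[0,0,0]]]' 20
python3 -m pendant '[[-1,[-36,-27,0],[0,0,0]],[-1,[-36,-27,0],[0,0,0]],[-1,[-36,-27,0],[0,0,0]],[-1,[-36,-27,0],[0,0,0]],[-1,[-36,-27,0],[0,0,0]],[-1,[-36,-27,0],[0,0,0]],[-1,[-36,-27,0],[0,0,0]],[-1,[-17,-18,0],[0,0,0]]]'
python3 -m pendant '[[-1,[0,0,0],[0,0,10]],[-1,[0,0,0],[0,0,10]],[-1,[0,0,0],[0,0,10]],[-1,[0,0,0],[0,0,10]],[-1,[0,0,0],[0,0,10]],[-1,[0,0,0],[0,0,9.5]],[-1,[0,0,0],[0,0,0]]]'
python3 - <<'E'
from plant import r,cams
import cv2,numpy as np
from scipy.spatial.transform import Rotation as R
s=r.get_state();print(s['clock'],s['tool_pos'],s['q'])
M=R.from_quat(s['eef_rot']).as_matrix();print(M.round(3))
d=cams.snapshot('wrist');cv2.imwrite('pics/w1.png',d['img'][:,:,::-1])
W=np.eye(4);W[:3,:3]=M;W[:3,3]=s['tool_pos'];d['camera_from_world']=np.linalg.inv(W@d['tool_from_camera'])
np.savez('w1.npz',**d)
E
```

```text
clock: 1.15
tool_pos: [0.383, 0.3216, 0.2386]
eef_rot: [0.147, 0.989, -0.0, -0.0]
contact_force: [0.9, 0.0, -0.2]
opening: 0.998
finger_force: 0.0
clock: 2.15
tool_pos: [0.5807, 0.0438, 0.2383]
eef_rot: [0.148, 0.989, -0.0, 0.0]
contact_force: [0.5, 1.5, -0.4]
opening: 1.001
finger_force: 0.0
clock: 3.02
tool_pos: [0.5793, 0.0468, 0.2385]
eef_rot: [0.618, 0.787, -0.0, -0.0]
contact_force: [-0.7, -0.3, 0.2]
opening: 1.001
finger_force: 0.0
3.025 [0.5793195  0.04680979 0.23846911] [-0.18064897  0.62781224  0.0348001   1.70889255 -0.02778879  0.80598084
  0.10635318]
[[-0.237  0.971 -0.001]
 [ 0.971  0.237 -0.   ]
 [-0.    -0.001 -1.   ]]
```

View pics/w1.png

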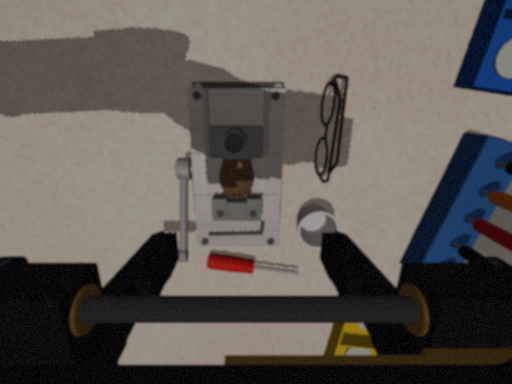

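The wrist view shows the vice upright in the image (so the yaw is right), the knob at about (235,140), the lens at (237,178), and the lever arm running from (183,168) to the grip at (183,255), partly hidden by the finger. Next I'll compute positions.

```bash
python3 - <<'E'
import numpy as np,cv2
from h import *
d=dict(np.load('w1.npz'))
a=cv2.resize(d['img'][70:270,165:305],None,fx=4,fy=4,interpolation=cv2.INTER_CUBIC)
a=cv2.resize(a,(525,600)) if False else a[:600]
cv2.imwrite('pics/w1c.png',cv2.convertScaleAbs(a[:,:,::-1],alpha=1.5))
T=dict(np.load('top0.npz'))
for c in [(.5535,.083,.12)]:print(proj(d,c),proj(T,c))
for q in[(235,140)]:print(ray(d,*q,.12))
E
```

```text
(np.float64(232.21605204899961), np.float64(146.40464083913483)) (np.float64(221.12118009023553), np.float64(190.13457704877254))
[0.55478134 0.08977161 0.12      ]
```

View pics/w1c.png

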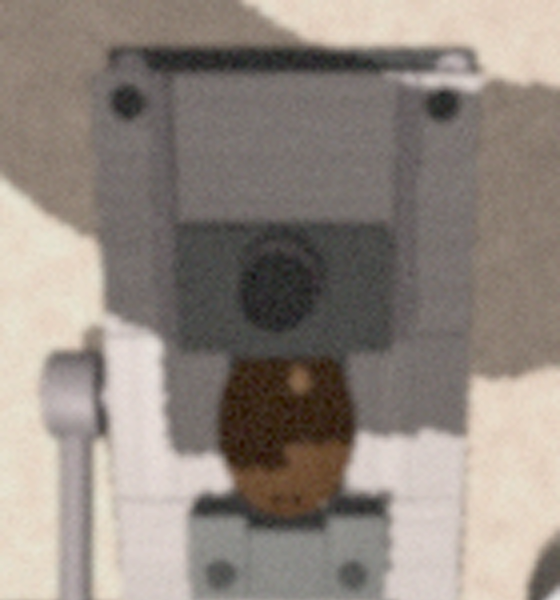

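```bash
python3 - <<'E'
import numpy as np
from h import *
d=dict(np.load('w1.npz'))
P=lambda x,y,z:ray(d,165+(x+.5)/4-.5,70+(y+.5)/4-.5,z)
k=P(276,290,.12);print('knob',k,'base',P(285,270,.084))
a,b=P(126,102,.064),P(442,104,.064);v=b-a;print(v,np.arctan2(v[1],v[0]),(a+b)/2)
e=[P(97,68,.064),P(478,70,.064)];print(e,np.linalg.norm(e[1]-e[0]))
e0=(e[0]+e[1])/2
for th in(.225,.235,.24):
  R=np.array([[np.cos(th),-np.sin(th)],[np.sin(th),np.cos(th)]])
  print(th,'ctr from knob',k[:2]-R@[0,.047],'ctr from edge',e0[:2]-R@[0,.1],'shaftboss',P(72,388,.034))
# target in tool coordinates
M=np.array([[-.237,.971],[.971,.237]]);print('move',M.T@(k[:2]-[.5793,.0468]))
E
```

```text
knob [0.55392772 0.08743092 0.12      ] base [0.55440498 0.08769049 0.084     ]
[0.08655356 0.02065189 0.        ] 0.23422306342841062 [0.5434704  0.13016169 0.064     ]
[array([0.49077025, 0.12671216, 0.064     ]), array([0.59410078, 0.15148068, 0.064     ])] 0.10625759821602937
0.225 ctr from knob [0.56441372 0.04161559] ctr from edge [0.56474615 0.04161701] shaftboss [0.49293455 0.02564085 0.034     ]
0.235 ctr from knob [0.56487134 0.04172274] ctr from edge [0.56571981 0.04184498] shaftboss [0.49293455 0.02564085 0.034     ]
0.24 ctr from knob [0.56509974 0.04177803] ctr from edge [0.56620578 0.04196262] shaftboss [0.49293455 0.02564085 0.034     ]
move [ 0.04546585 -0.01500696]
```

```bash
python3 -m pendant '[[-1,[24,-8,0],[0,0,0]],[-1,[21.5,-7,0],[0,0,0]],[-1,[0,0,30],[0,0,0]],[-1,[0,0,40],[0,0,0]],[-1,[0,0,40],[0,0,0]],[-1,[0,0,26],[0,0,0]],[-1,[0,0,12],[0,0,0]],[-1,[0,0,0],[0,0,0]]]' 25
python3 -m pendant '[[1,[0,0,0],[0,0,0]],[1,[0,0,0],[0,0,0]],[1,[0,0,0],[0,0,0]],[1,[0,0,0],[0,0,0]],[1,[0,0,0],[0,0,0]],[1,[0,0,0],[0,0,0]]]'
```

```text
clock: 4.08
tool_pos: [0.5541, 0.0873, 0.0904]
eef_rot: [0.618, 0.786, -0.0, -0.0]
contact_force: [0.6, 0.4, -0.6]
opening: 0.999
finger_force: 0.0
clock: 4.82
tool_pos: [0.5542, 0.0873, 0.0907]
eef_rot: [0.618, 0.786, -0.0, -0.0]
contact_force: [0.3, -0.3, -0.4]
opening: 0.341
finger_force: 0.0
```

Still closing, so I'll keep waiting and then pull.

```bash
python3 -m pendant '[[1,[0,0,0],[0,0,0]],[1,[0,0,0],[0,0,0]],[1,[0,0,0],[0,0,0]],[1,[0,0,0],[0,0,0]]]'
python3 -m pendant '[[1,[5,0,0],[0,0,0]],[1,[7,0,0],[0,0,0]],[1,[7,0,0],[0,0,0]],[1,[7,0,0],[0,0,0]],[1,[4,0,0],[0,0,0]],[1,[0,0,0],[0,0,0]]]'
```

```text
clock: 5.32
tool_pos: [0.554, 0.0873, 0.0907]
eef_rot: [0.618, 0.786, -0.0, -0.0]
contact_force: [-0.9, 0.1, 0.4]
opening: 0.215
finger_force: 25.0
clock: 6.08
tool_pos: [0.5468, 0.1179, 0.0907]
eef_rot: [0.618, 0.786, 0.0, -0.001]
contact_force: [-1.7, -0.4, -0.6]
opening: 0.215
finger_force: 25.0
```

```bash
python3 -m pendant '[[1,[2,0,0],[0,0,0]],[1,[2,0,0],[0,0,0]],[1,[2,0,0],[0,0,0]],[1,[0,0,0],[0,0,0]]]' 25
```

```text
clock: 6.58
tool_pos: [0.5462, 0.1202, 0.0907]
eef_rot: [0.619, 0.785, -0.001, 0.001]
contact_force: [-0.1, -6.6, -0.8]
opening: 0.215
finger_force: 25.0
```

```bash
python3 -m pendant '[[1,[2,0,0],[0,0,0]],[1,[0,0,0],[0,0,0]],[-1,[-5,0,0],[0,0,0]],[-1,[0,0,0],[0,0,0]],[-1,[0,0,0],[0,0,0]],[-1,[0,0,0],[0,0,0]],[-1,[0,0,0],[0,0,0]]]' 25
python3 -m pendant '[[-1,[0,0,-20],[0,0,0]],[-1,[0,0,-40],[0,0,0]],[-1,[0,0,-40],[0,0,0]],[-1,[0,0,-10],[0,0,0]],[-1,[-36,-20,0],[0,0,10]],[-1,[0,0,0],[0,0,10]],[-1,[0,0,0],[0,0,10]],[-1,[0,0,0],[0,0,10]]]'
python3 -m pendant '[[-1,[0,0,0],[0,0,10]],[-1,[0,0,0],[0,0,10]],[-1,[0,0,0],[0,0,10]],[-1,[0,0,0],[0,0,10]],[-1,[0,0,0],[0,0,10]],[-1,[-40,50,0],[0,0,0]],[-1,[-40,50,0],[0,0,0]],[-1,[0,40,0],[0,0,0]]]'
cat > look.py <<'E'
from plant import r,cams
import sys,cv2,numpy as np
from scipy.spatial.transform import Rotation as R
n=sys.argv[1];s=r.get_state();print(s['clock'],s['tool_pos'],s['q'].__repr__(),s['contact_force'])
M=R.from_quat(s['eef_rot']).as_matrix();print(M.round(3))
d=cams.snapshot('wrist');cv2.imwrite(f'pics/{n}.png',cv2.convertScaleAbs(d['img'][:,:,::-1],alpha=1.4))
W=np.eye(4);W[:3,:3]=M;W[:3,3]=s['tool_pos'];d['camera_from_world']=np.linalg.inv(W@d['tool_from_camera'])
np.savez(n+'.npz',**d)
E
python3 look.py w2
```

```text
clock: 7.45
tool_pos: [0.5464, 0.1199, 0.0907]
eef_rot: [0.618, 0.786, 0.0, -0.0]
contact_force: [1.0, 0.0, -0.4]
opening: 0.759
finger_force: 0.0
clock: 8.45
tool_pos: [0.5349, 0.0796, 0.1998]
eef_rot: [0.851, 0.525, -0.001, -0.0]
contact_force: [-0.6, -0.2, -0.1]
opening: 1.0
finger_force: 0.0
clock: 9.45
tool_pos: [0.4882, -0.0744, 0.2]
eef_rot: [0.993, 0.117, -0.002, -0.0]
contact_force: [1.4, -0.9, -0.1]
opening: 0.997
finger_force: 0.0
9.45 [ 0.48820286 -0.07438864  0.20000406] array([-0.22279103,  0.62866131,  0.45734216,  2.0115503 , -0.46968334,
        0.60986119, -0.78450469]) [ 1.4192185  -0.92632507 -0.06801932]
[[ 0.973  0.232 -0.005]
 [ 0.232 -0.973  0.   ]
 [-0.005 -0.001 -1.   ]]
```

View pics/w2.png

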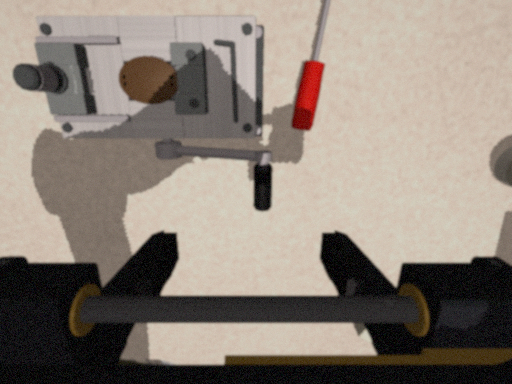

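The jaw is open and the lens is still on its table at (150,80). The black grip spans rows 165–209 and is centred near (262,187).

```bash
python3 - <<'E'
import numpy as np
from h import *
d=dict(np.load('w2.npz'));im=d['img'][150:225,235:295].max(2)
m=(im<45).astype(np.uint8);n,l,st,c=cv2.connectedComponentsWithStats(m);i=1+st[1:,4].argmax();print(st[i],c[i]+[235,150])
p=ray(d,*(c[i]+[235,150]),.075);t=np.array([.973,.232]);u=np.array([.232,-.973])
q=p[:2]-[.4882,-.0744];print(p,'tool x,y',q@t,q@u,'exp grip (.488,-.088)',proj(d,(.488,-.088,.075)))
E
```

```text
[ 19  13  17  47 700] [262.14 186.07]
[ 0.48902893 -0.08841995  0.075     ] tool x,y -0.0024460825505164922 0.013833726629563052 exp grip (.488,-.088) (np.float64(261.5170078451546), np.float64(186.87669709711048))
```

```bash
python3 -m pendant '[[-1,[-3,14,30],[0,0,0]],[-1,[0,0,40],[0,0,0]],[-1,[0,0,40],[0,0,0]],[-1,[0,0,24],[0,0,0]],[-1,[0,0,12],[0,0,0]],[-1,[0,0,0],[0,0,0]],[1,[0,0,0],[0,0,0]],[1,[0,0,0],[0,0,0]]]' 35
python3 -m pendant '[[1,[0,0,0],[0,0,0]],[1,[0,0,0],[0,0,0]],[1,[0,0,0],[0,0,0]],[1,[0,0,0],[0,0,0]],[1,[0,0,0],[0,0,0]],[1,[0,0,0],[0,0,0]],[1,[0,0,0],[0,0,0]],[1,[0,0,0],[0,0,0]]]'
python3 - <<'E'
import numpy as np
a=np.radians(np.arange(160,59,-5));p=np.c_[115*np.cos(a),34+115*np.sin(a)];print(np.c_[-np.diff(p[:,0]),-np.diff(p[:,1])].round(1).tolist())
E
python3 look.py w3
```

```text
clock: 10.5
tool_pos: [0.493, -0.0867, 0.0555]
eef_rot: [0.993, 0.119, 0.001, 0.0]
contact_force: [-0.1, 1.0, -0.1]
opening: 0.797
finger_force: 0.0
clock: 11.5
tool_pos: [0.4927, -0.0877, 0.0547]
eef_rot: [0.993, 0.118, 0.0, 0.001]
contact_force: [-0.6, -4.5, -1.5]
opening: 0.21
finger_force: 34.6
[[-3.8, -9.3], [-4.6, -8.9], [-5.4, -8.5], [-6.1, -8.0], [-6.8, -7.4], [-7.4, -6.8], [-8.0, -6.1], [-8.5, -5.4], [-8.9, -4.6], [-9.3, -3.8], [-9.6, -3.0], [-9.8, -2.2], [-9.9, -1.3], [-10.0, -0.4], [-10.0, 0.4], [-9.9, 1.3], [-9.8, 2.2], [-9.6, 3.0], [-9.3, 3.8], [-8.9, 4.6]]
11.5 [ 0.49269487 -0.08769403  0.0547316 ] array([-0.03277505,  0.8683771 ,  0.19335609,  2.07923926, -0.63142507,
        0.24883313, -0.62470396]) [-0.62487894 -4.48603803 -1.50204223]
[[ 0.972  0.234  0.001]
 [ 0.234 -0.972 -0.001]
 [ 0.     0.002 -1.   ]]
```

View pics/w3.png

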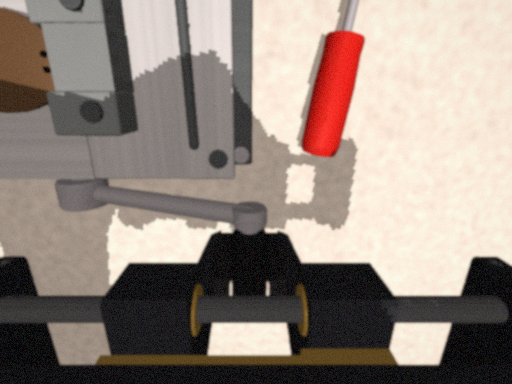

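The grip is clasped between the pads at about (250,245) with the lever arm clear. Next I'll swing it along the arc.

```bash
python3 -m pendant '[[1,[0,-3.8,-9.3],[0,0,0]],[1,[0,-4.6,-8.9],[0,0,0]],[1,[0,-5.4,-8.5],[0,0,0]],[1,[0,-6.1,-8],[0,0,0]],[1,[0,0,0],[0,0,0]]]' 40
python3 -m pendant '[[1,[0,-6.8,-7.4],[0,0,0]],[1,[0,-7.4,-6.8],[0,0,0]],[1,[0,-8,-6.1],[0,0,0]],[1,[0,-8.5,-5.4],[0,0,0]],[1,[0,-8.9,-4.6],[0,0,0]],[1,[0,-9.3,-3.8],[0,0,0]],[1,[0,0,0],[0,0,0]]]'
```

```text
clock: 12.18
tool_pos: [0.4878, -0.0672, 0.0904]
eef_rot: [0.993, 0.119, 0.001, 0.0]
contact_force: [-1.0, -5.3, -0.8]
opening: 0.211
finger_force: 39.3
clock: 13.05
tool_pos: [0.4761, -0.0188, 0.124]
eef_rot: [0.993, 0.119, 0.0, -0.0]
contact_force: [1.6, -4.2, 2.6]
opening: 0.209
finger_force: 39.1
```

```bash
python3 -m pendant '[[1,[0,-9.6,-3],[0,0,0]],[1,[0,-9.8,-2.2],[0,0,0]],[1,[0,-9.9,-1.3],[0,0,0]],[1,[0,-10,-0.4],[0,0,0]],[1,[0,-10,0.4],[0,0,0]],[1,[0,0,0],[0,0,0]]]'
python3 -m pendant '[[1,[0,-9.9,1.3],[0,0,0]],[1,[0,-9.8,2.2],[0,0,0]],[1,[0,-9.6,3],[0,0,0]],[1,[0,-9.3,3.8],[0,0,0]],[1,[0,-8.9,4.6],[0,0,0]],[1,[0,0,0],[0,0,0]],[1,[0,0,0],[0,0,0]]]'
python3 look.py w4; python3 - <<'E'
import numpy as np
from plant import r,cams
import cv2
p=np.array(r.get_state()['tool_pos']);th=.234
R=np.array([[np.cos(th),-np.sin(th)],[np.sin(th),np.cos(th)]]);q=R.T@(p[:2]-[.565,.0415]);z=p[2]+.0187-.034
print('vice',q,'z',z+.034,'lever',np.radians(160)-np.arctan2(z,q[1]),'radius',np.hypot(z,q[1]))
d=cams.snapshot('scene');np.savez('s4.npz',**d)
a=cv2.resize(d['img'][150:260,220:340],None,fx=5,fy=5,interpolation=cv2.INTER_CUBIC);cv2.imwrite('pics/s4.png',cv2.convertScaleAbs(a[:,:,::-1],alpha=1.3))
E
```

```text
clock: 13.8
tool_pos: [0.4646, 0.0293, 0.1296]
eef_rot: [0.993, 0.119, -0.0, -0.0]
contact_force: [4.4, -4.1, -5.4]
opening: 0.206
finger_force: 39.8
clock: 14.68
tool_pos: [0.4542, 0.073, 0.1151]
eef_rot: [0.993, 0.118, 0.001, 0.001]
contact_force: [4.5, -4.7, -3.8]
opening: 0.209
finger_force: 39.7
14.675 [0.45416978 0.07298266 0.11507348] array([-0.44804179,  0.7402257 ,  0.30674307,  2.17674495, -0.6994619 ,
        0.31859739, -0.8792011 ]) [ 4.53027087 -4.67702411 -3.81219443]
[[ 0.972  0.234  0.002]
 [ 0.234 -0.972 -0.002]
 [ 0.001  0.002 -1.   ]]
vice [-0.10054335  0.05625817] z 0.13379633902051555 lever 1.7350536912586665 radius 0.11456130028969701
```

View pics/s4.png

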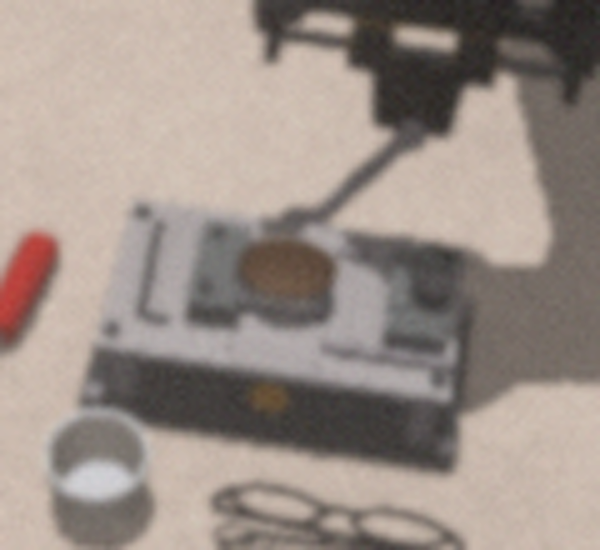

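View pics/w4.png

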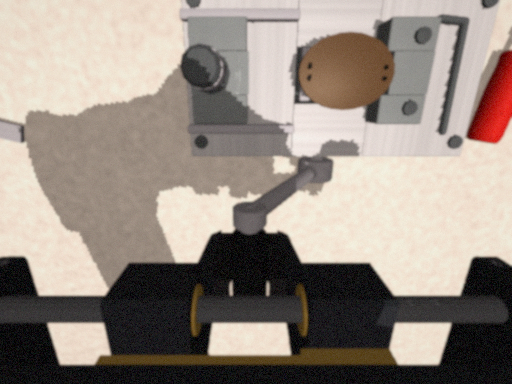

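The lens is raised above the jaws, undisturbed, and the lever is held at about 1.735. One small nudge, then a settle check and hand-in.

```bash
python3 -m pendant '[[1,[0,-1.5,0.8],[0,0,0]],[1,[0,0,0],[0,0,0]],[1,[0,0,0],[0,0,0]],[1,[0,0,0],[0,0,0]],[1,[0,0,0],[0,0,0]]]' 40
python3 - <<'E'
import numpy as np
from plant import r
p=np.array(r.get_state()['tool_pos']);th=.234
R=np.array([[np.cos(th),-np.sin(th)],[np.sin(th),np.cos(th)]]);q=R.T@(p[:2]-[.565,.0415]);z=p[2]+.0187-.034
l=np.radians(160)-np.arctan2(z,q[1]);print(q,z,l)
if abs(l-1.75)<.02: print(r.finish_job())
E
```

```text
clock: 15.4
tool_pos: [0.4539, 0.0742, 0.1143]
eef_rot: [0.993, 0.118, 0.001, 0.001]
contact_force: [4.5, -5.2, -4.5]
opening: 0.208
finger_force: 39.7
[-0.10052354  0.05759634] 0.09902976425878776 1.7485154353191459
the job is handed in; nothing more can be done
None
```

The job is handed in: the jaw was pulled to its end stop and the lever is held at about 1.75 rad (from the arm's pose), with the lens raised and untouched and everything else seen in the last pictures in place.

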